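Vent the mould and jack its lid open

TASK

Vent the vacuum first: press the green button on the grey console fully down and let it spring back. Then set the small blue jack flat on the bench with its saddle centred under the yellow-marked lift pad of the mould lid, handle up, let go of it, and prime it with a full pump: press the orange handle bar all the way down and let it rise all the way up again. Then press the handle fully down once more and finish while still holding it down, so that the lid is held open by the jack alone; never touch the lid with the robot, and leave the tape roll, jar and steel weight where they are.

Things in the scene. Friction and masses are not known exactly. Their poses are not given: they have to be found in the camera images.
- vent_button (a joint): travel of the green vent push button, m: 0 = up, 0.006 = fully down; pressed straight down; springs back; about 5 N when fully down
- vent_button_top (a point): centre of the top face of the green vent button (32 mm diameter), which stands on the grey console (110 x 100 mm, 50 mm high, fixed); the console may be on the robot's left or right
- jack_post (a point): grip point of the loose blue jack: on the axis of its black upright post, 28 x 28 mm, reaching from 55 to 110 mm above the jack's underside; this point is 88 mm above the underside, free all round down to 60 mm. x axis points along the jack to the saddle end, y across, z up. The saddle centre lies 60 mm ahead (+x), the handle bar 104 mm behind when up
- jack: the jack's blue base, a plate 200 x 80 x 12 mm; origin at the centre of its underside, x towards the saddle end, z up; jack_post is at x = 10 mm, the saddle at x = 70 mm, the raised handle bar at x = -94 mm. The whole jack weighs about 0.8 kg
- saddle_top (a point): centre of the top face of the jack's round black rubber saddle, 40 mm diameter; with the handle up it is 60 mm above the jack's underside. It rises by 60 mm per rad of handle, 37 mm in all, and sinks back when the handle is let go
- jack_saddle: the moving saddle of the jack; origin at the centre of its top face (same as saddle_top)
- jack_handle (a joint): angle of the jack's pump handle, rad: 0 = up (a spring holds it up), 0.62 = fully down (stop). It turns about a crosswise axle 28 mm behind jack_post and 72 mm above the jack's underside, and reaches 80 mm from it. Pushing the bar fully down takes about 4 N unloaded, 7 to 12 N with the lid on the saddle
- handle_bar: orange round crossbar at the end of the pump handle, 20 mm diameter, 60 mm long across the jack (its y axis); origin at its centre, about 96 mm above the bench when up and 47 mm when fully down; meant to be pushed down from above
- lift_pad (a point): centre of the underside of the yellow lift pad, a 36 mm disc under the lug (50 mm wide, top 94 mm above the bench) in front of the mould lid; 74 mm above the bench while closed, 14 mm above the lowered saddle. A yellow disc on top marks it. x axis points into the mould: the jack goes in along it, saddle end first. The mould's front face lies 40 mm beyond this point
- mould_lid: dark lid of the mould, 220 x 260 mm, top about 106 mm above the bench, about 1.2 kg, hinged along its far edge, the lug in front; falls shut. Origin at the middle of its lower front edge, 70 mm above the bench, 40 mm beyond the lift pad; x as for lift_pad when closed. The mould below is a fixed aluminium block, 220 x 260 x 70 mm
- tape: bystander: yellow tape roll lying flat, 90 mm diameter, 25 mm high; origin at the centre of its underside
- jar: bystander: white jar with red cap, 64 mm diameter, 85 mm high; origin at the centre of its underside
- weight: bystander: steel weight block, 50 x 50 mm, 50 mm high with its black stub; origin at the centre of its underside
Not all that is in view belongs to the job. There is more than one size of the part that bears vent_button; the job needs the largest.

How it is judged:
On the way, in this order (a step that is already met when the one before it is completed fails the run):
1. the vent button is pressed fully down (value of joint vent_button above 0.005 m), for 0.05 s.
2. the vent button has sprung back up (value of joint vent_button below 0.0015 m), for 0.05 s.
3. the jack stands flat on the bench, handle up, saddle within 12 mm of centre under the lift pad, and the robot has let go of it (horizontal distance between saddle_top and lift_pad below 0.012 m and height (world z) of jack_post below 0.091 m and angle between jack_post's own z axis and vertical below 0.06 rad and value of joint jack_handle below 0.1 rad and not (contact force between any of the fingers, the arm and jack above 0.3 N)), for 0.2 s.
4. priming pump: the handle is fully down and the lid is lifted (horizontal distance between saddle_top and lift_pad below 0.012 m and height (world z) of jack_post below 0.091 m and angle between jack_post's own z axis and vertical below 0.06 rad and value of joint jack_handle above 0.52 rad and height (world z) of lift_pad above 0.086 m), for 0.05 s.
5. the handle is all the way up again and the lid is closed (value of joint jack_handle below 0.06 rad and height (world z) of lift_pad below 0.077 m), for 0.1 s.
At the end, for the whole second after the job is handed in: Handle held at least 0.52 rad down by the robot (over 1 N on the bar); lift pad above 86 mm, borne by the saddle (over 1 N), not by the robot; jack flat (tilt < 0.06 rad), saddle within 12 mm of the pad centre; button up; tape, jar and weight within 30 mm of their starts (all of step 4 and contact force between jack_saddle and mould_lid above 1 N and contact force between any of the fingers, the arm and handle_bar above 1 N and value of joint vent_button below 0.0015 m and not (contact force between any of the fingers, the arm and mould_lid above 0.5 N) and distance of each of tape, jar, weight from where it was at the start of the episode below 0.03 m); the arm keeps its last pose, push and grip.
It fails at once if the robot pushes on the mould lid (over 2 N) (contact force between any of the fingers, the arm and mould_lid above 2 N).
It fails at once if the tape roll, jar or weight is moved more than 30 mm (distance of any of tape, jar, weight from where it was at the start of the episode above 0.03 m).
It also fails if it takes over 72 s, if anything falls off the work surface, if the arm or the gripper's body presses on something with over 40 N, if the wrist force passes 120 N, or if a joint passes its speed limit or range.

ROBOT

A 6-joint arm with a two-finger parallel gripper is mounted at the origin on the work surface. World frame = base frame: x ahead of the robot, y to its left, z up, the work surface at z = 0. Lengths are in m, angles in rad, forces in N, time in s.
With the tool pointing down it reaches from about 0.375 to 0.975 m from the base axis. Payload 3.8 kg.
Tool frame: the origin (TCP) lies on the centre line of the jaws, within the pads' length; the fingertips stand 8 mm ahead of it and the grasp point (between the pads) lies 11 mm behind it; z points along the fingers, y is the direction in which the jaws open and shut (so a half turn about z gives the same grasp; the last joint's range is limited). The gripper opens to 85 mm and grips with 20 to 120 N. Pads are 22 mm wide; open, the fingers measure 114 mm over their backs; the gripper's body (76 mm by 85 mm) begins 54 mm behind the grasp point. The pads swing forward as they close: fully open they stand 13 mm farther back than shut.
Start: joints at [1.244, 0.264, 1.604, -0, 1.274, -0.037], TCP at [0.193, 0.647, 0.239] pointing down, gripper open.
Joint ranges: [-2.63, 2.63], [-0.94, 2.18], [0.31, 2.57], [-1.31, 4.45], [0, 2.66], [-2.55, 2.55]. Speed limits (rad/s): [2.57, 2.57, 3.14, 3.14, 3.14, 3.14].

INTERFACE

Orientations are given as a rotation vector (axis times angle).
In Python, from workcell import bot gives the robot as it stands.
- The arm moves only by the tool arm_command, never from a script. Its arguments are lists of equal length, an entry for each row: "slide": the shift along the tool's x, y, z in m, a list of three; "angular": the turn, a rotation vector about the tool's x, y, z in degrees, a list of three; "hand": the finger opening in m, from 0 to 0.0854. A call has exactly 8 rows; each row shifts and turns the pose as measured when the row begins, along the tool's axes as they then stand; what a row does not reach is not made up. A row lasts 1/10 s, in which the tool goes at most 50 mm and 8.59 degrees, less where a joint would pass 70% of its speed; a pose out of reach is approached as far as the arm can. A call is refused whole if a number of a shift passes 0.05 or a number of a turn 8.59, either way. A call with a gripper value outside its range is refused whole. The fingers move at their own pace and stop on an object; "squeeze" is the grip in N (left out, the last holds). Time passes only in rows, so rows that do not move let the fingers close, or fill a call up. It gives the time, the measured TCP pose, the force and the opening at its end, in the units of the state.
- bot.read_state(): the state, without advancing time (a new reading comes with each control period).
- bot.read_camera(name): name is "scene" or "top"; returns the picture (384x512x3 uint8, red, green, blue); there is no depth.
- bot.get_calibration(name): a dict with "fx", "fy", "cx", "cy" (pixels), "R" (3x3) and "t" (3): a world point X has camera coordinates R X + t. Camera axes: x right, y down, z forward; pixel columns grow to the right and rows downward; lengths in m; the calibration is good to about 2 mm. A picture is of the moment at which its call begins. get_calibration takes no time and is no camera call.
- bot.finish_job(): hands the job in, once; it reports no verdict.
The state is a dict: "time": time; "q": joint angles; "joint_vel": joint speeds; "joint_torque": joint torques, N m; "tool_pos": TCP position; "tcp_rot": TCP orientation; "wrist_force": force on the tool from outside, world axes, zero at the start; "torque": the same for the moment, N m; "width": opening from 0.0 (shut) to 1.0 (fully open).
Only numpy, scipy, OpenCV 4.12 (cv2) and the standard library are available. Lean on these libraries where they do the work, as an engineer would, in place of code of your own. Each camera call takes 0.05 s, during which the arm holds its last target.

## Working session

There is one attempt and no reset: what is moved stays moved. The work goes in short steps, Python scripts to look and compute and a tool call to move; the robot and the scene stay as the last step left them, time stands still between calls to the robot, and variables do not carry over. Pictures are saved under pics/ and viewed, and the job is handed in when it is done.

Besides the shell and the picture viewer there is one more tool, called after "Emit:" as name(argument=value, ...) on one line, values as JSON. arm_command: Moves the arm, as the interface text tells. Its arguments: {"type":"object","properties":{"slide":{"type":"array","items":{"type":"array","items":{"type":"number"}}},"angular":{"type":"array","items":{"type":"array","items":{"type":"number"}}},"hand":{"type":"array","items":{"type":"number"}},"squeeze":{"type":"number"}},"required":["slide","angular","hand"]}

```bash
mkdir -p pics; ls; python3 - <<'E'
from workcell import bot
import cv2,json
for n in("scene","top"):
    im=bot.read_camera(n); cv2.imwrite(f"pics/{n}0.png",im[:,:,::-1]); 
    c=bot.get_calibration(n); print(n,c)
print(bot.read_state())
E
```

```text
pics
scene {'fx': 354.0516916683294, 'fy': 354.0516916683294, 'cx': 251.824715547829, 'cy': 194.88327075232695, 'R': array([[-0.49537619,  0.86862197, -0.00991453],
       [ 0.51601553,  0.28506452, -0.80775379],
       [-0.69880641, -0.40525805, -0.5894366 ]]), 't': array([ 0.21180289, -0.21125195,  1.48989972])}
top {'fx': 404.7010124441303, 'fy': 404.7010124441303, 'cx': 253.1305598863679, 'cy': 194.92224021986746, 'R': array([[-0.00206694, -0.99998886, -0.00424252],
       [-0.97632869,  0.00293559, -0.21627222],
       [ 0.21628226,  0.00369508, -0.97632389]]), 't': array([0.02992847, 0.53123392, 1.29150098])}
{'time': 0.1, 'q': array([ 1.24406678e+00,  2.64716841e-01,  1.60525248e+00,  1.13611607e-05,
        1.27371446e+00, -3.69157553e-02]), 'joint_vel': array([-0.0016869 , -0.00398062, -0.00435776,  0.00045931, -0.00034832,
       -0.00057267]), 'joint_torque': array([-1.84292730e-06, -5.16705000e+01, -3.68590021e+01, -1.83178049e-04,
        6.30496317e-03,  9.23375126e-06]), 'tool_pos': array([0.19269516, 0.64622666, 0.23805209]), 'tcp_rot': array([-0.45359572, -3.10827961,  0.0032271 ]), 'wrist_force': array([ 0.43288643, -0.52996107, -0.25618056]), 'torque': array([-0.01483996,  0.01757882,  0.03228898]), 'width': 1.0028065787304246}
```

View pics/scene0.png

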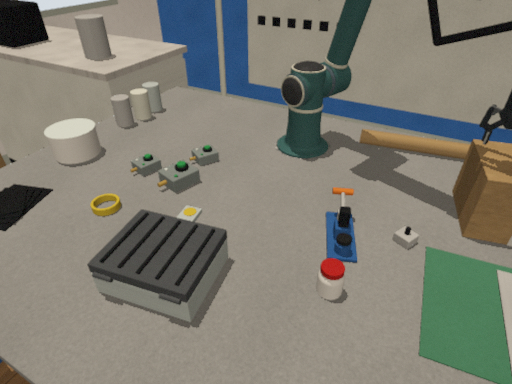

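View pics/top0.png

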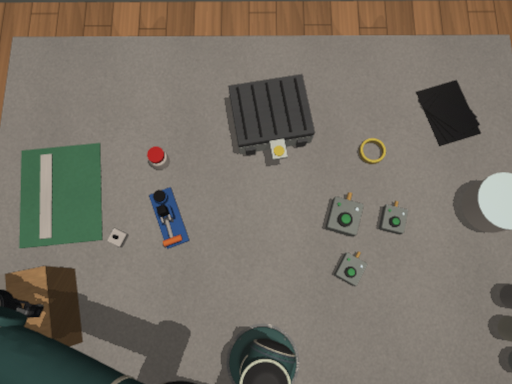

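The scene picture shows the mould (165,255) with the pad marker (190,212), the blue jack (342,235), and the jar, weight and tape. In the top picture the green-button consoles are at A (345,217), B (394,220) and C (351,270). A looks largest, as it should be by the description (110 x 100 mm), so I'll measure all three and crop A.

```bash
cat > h.py <<'E'
import numpy as np,cv2
from workcell import bot
C={n:bot.get_calibration(n) for n in("scene","top")}
def ray(n,px):
    c=C[n];d=np.array([(px[0]-c['cx'])/c['fx'],(px[1]-c['cy'])/c['fy'],1.]);R=c['R']
    return -R.T@c['t'],R.T@d
def onz(n,px,z):
    o,d=ray(n,px);return o+d*(z-o[2])/d[2]
def tri(p1,p2):
    P=[c['R'] for c in()]
    M=lambda n:np.array([[C[n]['fx'],0,C[n]['cx']],[0,C[n]['fy'],C[n]['cy']],[0,0,1]])@np.c_[C[n]['R'],C[n]['t']]
    X=cv2.triangulatePoints(M("scene"),M("top"),np.array(p1,float).reshape(2,1),np.array(p2,float).reshape(2,1))[:,0];return X[:3]/X[3]
def proj(n,X):
    c=C[n];p=c['R']@np.asarray(X,float)+c['t'];return np.array([c['fx']*p[0]/p[2]+c['cx'],c['fy']*p[1]/p[2]+c['cy']])
def blobs(im,lo,hi,amin=8):
    m=cv2.inRange(cv2.cvtColor(im,cv2.COLOR_RGB2HSV),lo,hi)
    n,l,s,c=cv2.connectedComponentsWithStats(m)
    return [(c[i].round(1),s[i].tolist()) for i in range(1,n) if s[i][4]>=amin],l
E
python3 - <<'E'
from h import *
ims={n:cv2.imread(f"pics/{n}0.png")[:,:,::-1].copy() for n in C}
for n,im in ims.items():
    for nm,lo,hi in(("green",(55,120,30),(80,255,255)),("blue",(100,140,50),(120,255,255)),("orange",(3,180,120),(13,255,255)),("yellow",(22,120,120),(32,255,255)),("red",(0,200,80),(2,255,255))):
        for b in blobs(im,lo,hi,12)[0]: print(n,nm,*b)
s=ims["scene"][130:300,70:240];t=ims["top"][60:290,140:420]
cv2.imwrite("pics/c1.png",cv2.resize(ims["top"][185:245,315:375],None,fx=9,fy=9,interpolation=cv2.INTER_CUBIC)[:,:,::-1])
cv2.imwrite("pics/c2.png",cv2.resize(ims["top"][180:250,140:200],None,fx=8,fy=8,interpolation=cv2.INTER_CUBIC)[:,:,::-1])
cv2.imwrite("pics/c3.png",cv2.resize(ims["top"][70:165,220:320],None,fx=6,fy=6,interpolation=cv2.INTER_CUBIC)[:,:,::-1])
E
```

```text
scene green [206.7 147.4] [204, 146, 6, 4, 20]
scene green [147.3 156.2] [144, 154, 7, 5, 23]
scene green [180.9 164.4] [176, 162, 10, 6, 48]
scene blue [193.4  37.6] [158, 0, 62, 91, 3798]
scene blue [240.9  54.3] [222, 0, 65, 105, 2633]
scene blue [404.  119.4] [322, 97, 163, 44, 2624]
scene blue [501.  135.2] [489, 128, 23, 15, 260]
scene blue [339.5 239.5] [327, 212, 30, 50, 916]
scene orange [341.7 191.7] [333, 188, 20, 7, 65]
scene yellow [105.  204.2] [91, 194, 29, 22, 383]
scene yellow [189.5 211.3] [184, 208, 12, 8, 77]
scene red [332.3 268.5] [321, 259, 23, 20, 365]
top green [345.7 218.3] [342, 214, 9, 9, 63]
top green [395.5 220.7] [393, 218, 6, 6, 31]
top green [350.6 271.6] [348, 269, 6, 6, 33]
top blue [170. 216.] [150, 188, 38, 60, 737]
top orange [171.6 240.4] [163, 236, 18, 10, 85]
top yellow [372.5 150.2] [360, 138, 26, 25, 189]
top yellow [278.4 150.4] [274, 146, 10, 10, 78]
top red [151.7 152.1] [148, 148, 10, 10, 47]
```

View pics/c1.png

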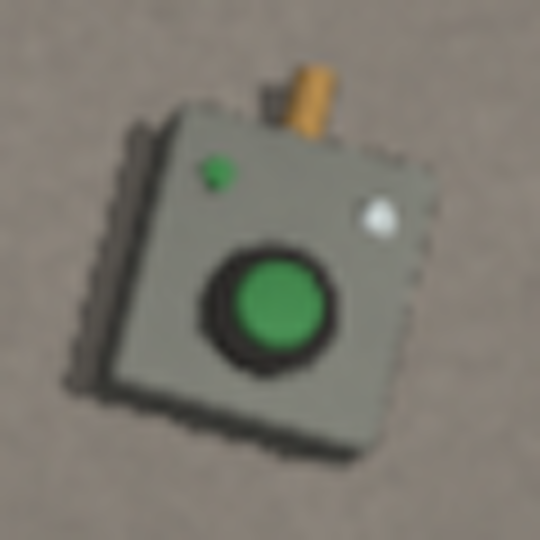

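View pics/c2.png

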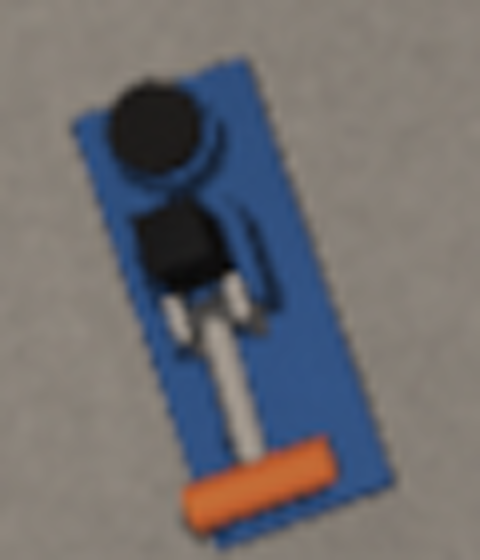

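View pics/c3.png

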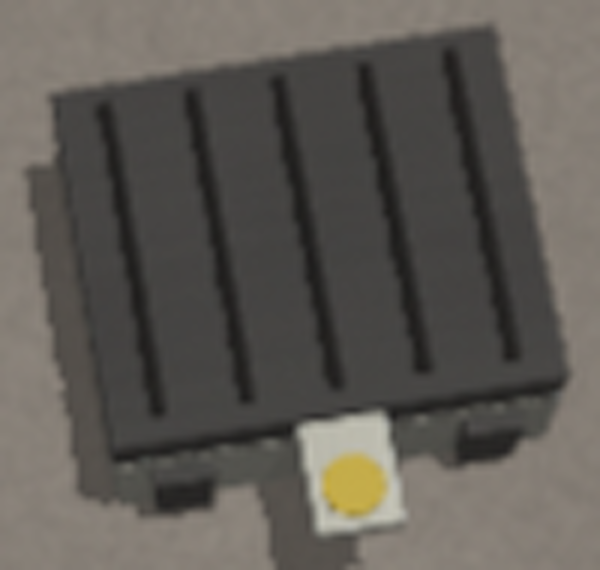

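The crops show: the large console with its button at top pixel (346,219); the jack with its saddle at (159,196), post (162,210) and bar (172,240); and the lug with the pad disc at (279,151). Now the positions.

```bash
python3 - <<'E'
from h import *
np.set_printoptions(precision=4,suppress=True)
print("button A",tri((180.9,164.4),(345.7,218.3)),"B",tri((147.3,156.2),(395.5,220.7)),"C",tri((206.7,147.4),(350.6,271.6)))
print("pad tri",tri((189.5,211.3),(278.4,150.4)), onz("top",(278.4,150.4),.0945))
print("bar tri",tri((341.7,191.7),(171.6,240.4)))
f=lambda cr,o,s,z:[onz("top",(o[0]+(p[0]+.5)/s-.5,o[1]+(p[1]+.5)/s-.5),z)[:2] for p in cr]
def rect(name,P):
    P=np.array(P);e=np.roll(P,-1,0)-P
    print(name,P.mean(0),"sides",np.linalg.norm(e,axis=1),"ang deg",np.degrees(np.arctan2(e[:,1],e[:,0])))
rect("console",f([(178,108),(435,170),(370,450),(112,380)],(315,185),9,.05))
rect("base",f([(75,125),(245,62),(393,485),(225,548)],(140,180),8,.012))
rect("lid",f([(50,95),(493,28),(567,378),(115,457)],(220,70),6,.106))
rect("lug",f([(297,425),(388,408),(407,522),(318,535)],(220,70),6,.094))
print("saddle",f([(155,128)],(140,180),8,.06),"post",f([(172,238)],(140,180),8,.110))
# slot direction
for a,b in(((102,105),(158,413)),((190,92),(248,400)),((278,78),(338,386)),((363,65),(425,370)),((449,50),(513,358))):
    A,B=f([a,b],(220,70),6,.106);d=A-B;print("slot",np.degrees(np.arctan2(d[1],d[0])))
for n,px,z in(("jar",(157,156),.085),("weight",(117.5,238),.03),("tape",(372.5,150.5),.012)): print(n,onz("top",px,z))
im=cv2.imread("pics/top0.png")[:,:,::-1].copy()
m=cv2.inRange(cv2.cvtColor(im,cv2.COLOR_RGB2HSV),(100,140,30),(120,255,255))[180:255,140:200]
c=max(cv2.findContours(m,0,2)[0],key=cv2.contourArea);b=cv2.boxPoints(cv2.minAreaRect(c))+[140,180]
rect("base rect",[onz("top",p,.010)[:2] for p in b])
s=bot.read_state();from scipy.spatial.transform import Rotation as R
print(R.from_rotvec(s['tcp_rot']).as_matrix())
E
```

```text
button A [ 0.4507 -0.2745  0.0628] B [ 0.4448 -0.4425  0.0466] C [ 0.2799 -0.2859  0.0459]
pad tri [ 0.6754 -0.0565  0.0932] [ 0.6746 -0.0558  0.0945]
bar tri [0.3775 0.285  0.0921]
console [ 0.4633 -0.2758] sides [0.0971 0.1082 0.0965 0.1058] ang deg [-104.1915  163.9159   74.4032  -15.7788]
base [0.4642 0.3169] sides [0.0775 0.1965 0.0745 0.196 ] ang deg [ -68.9951 -159.0767  110.6379   21.7941]
lid [ 0.8174 -0.0313] sides [0.2568 0.2158 0.2543 0.2207] ang deg [ -80.8672 -170.657   100.2354    9.9888]
lug [ 0.6821 -0.0558] sides [0.0518 0.0672 0.0498 0.065 ] ang deg [ -79.0638 -172.0979   98.4725    9.6537]
saddle [array([0.5297, 0.3425])] post [array([0.4738, 0.3214])]
slot 9.854874434905552
slot 9.737060642963426
slot 9.617394482829472
slot 9.613472410084409
slot 9.400090516025923
jar [0.6596 0.3495 0.085 ]
weight [0.3919 0.481  0.03  ]
tape [ 0.701  -0.3934  0.012 ]
base rect [0.4651 0.3187] sides [0.0772 0.1951 0.0751 0.1944] ang deg [ -70.095  -159.0622  109.3473   21.5776]
[[-0.9583  0.2858 -0.0007]
 [ 0.2858  0.9583 -0.002 ]
 [ 0.0001 -0.0021 -1.    ]]
```

Checks: A's console measures about 108 x 97 mm with the button top at z=63 mm, so it is the largest; B and C tops are at about 46 mm. The jack is at yaw 21.5° and its post agrees from base and top face, (0.474, 0.321). The pad is at (0.675, -0.056), yaw 9.6°. I'll move towards the button with the fingers shut.

```bash
cat >> h.py <<'E'
from scipy.spatial.transform import Rotation as Ro
def plan(pos,psi=None):
    """delta in tool axes to world pos, tool pointing down, tool y heading psi (deg)"""
    s=bot.read_state();M=Ro.from_rotvec(s['tcp_rot'])
    d=M.inv().apply(np.array(pos)-s['tool_pos'])
    if psi is None: y=M.as_matrix()[:,1];psi=np.degrees(np.arctan2(y[1],y[0]))
    a=np.radians(psi);y=np.array([np.cos(a),np.sin(a),0]);z=np.array([0,0,-1.]);T=Ro.from_matrix(np.c_[np.cross(y,z),y,z])
    r=np.degrees((M.inv()*T).as_rotvec())
    np.set_printoptions(precision=4,suppress=True)
    print("t",round(s['time'],2),"pos",s['tool_pos'],"d",d,"turn",r,"F",s['wrist_force'],"w",round(s['width'],3),"psi",round(psi,1))
E
```

Emit:
arm_command(slide=[[-0.036, -0.021, 0], [-0.036, -0.021, 0], [-0.036, -0.021, 0], [-0.036, -0.021, 0], [-0.036, -0.021, 0], [-0.036, -0.021, 0], [-0.036, -0.021, 0], [-0.036, -0.021, 0]], angular=[[0, 0, 0], [0, 0, 0], [0, 0, 0], [0, 0, 0], [0, 0, 0], [0, 0, 0], [0, 0, 0], [0, 0, 0]], hand=[0, 0, 0, 0, 0, 0, 0, 0], squeeze=30)

```text
time: 0.9
tool_pos: [0.4228, 0.3971, 0.2325]
tcp_rot: [-0.436, -3.106, 0.012]
wrist_force: [0.7, 0.2, -0.6]
width: 0.006
```

```bash
python3 -c "
from h import *
plan((.4507,-.2745,.11))"
```

```text
t 0.9 pos [0.4228 0.3971 0.2325] d [-0.2124 -0.6369  0.1269] turn [-0.4708 -0.2208 -0.0009] F [ 0.7428  0.2014 -0.6101] w 0.006 psi 74.0
```

Emit:
arm_command(slide=[[-0.013, -0.04, 0], [-0.013, -0.04, 0], [-0.013, -0.04, 0], [-0.013, -0.04, 0], [-0.013, -0.04, 0], [-0.013, -0.04, 0], [-0.013, -0.04, 0], [-0.013, -0.04, 0]], angular=[[0, 0, 0], [0, 0, 0], [0, 0, 0], [0, 0, 0], [0, 0, 0], [0, 0, 0], [0, 0, 0], [0, 0, 0]], hand=[0, 0, 0, 0, 0, 0, 0, 0])

```text
time: 1.7
tool_pos: [0.4345, 0.0473, 0.2313]
tcp_rot: [-0.436, -3.104, 0.016]
wrist_force: [0.6, -0.3, -0.5]
width: 0.003
```

```bash
python3 -c "
from h import *
plan((.4507,-.2745,.11))"
```

```text
t 1.7 pos [0.4345 0.0473 0.2313] d [-0.1049 -0.3035  0.1242] turn [-0.6486 -0.31   -0.0018] F [ 0.5503 -0.2954 -0.504 ] w 0.003 psi 74.0
```

Emit:
arm_command(slide=[[-0.015, -0.043, 0.017], [-0.015, -0.043, 0.017], [-0.015, -0.043, 0.017], [-0.015, -0.043, 0.017], [-0.015, -0.043, 0.017], [-0.015, -0.043, 0.017], [-0.014, -0.04, 0.015], [0, 0, 0]], angular=[[0, 0, 0], [0, 0, 0], [0, 0, 0], [0, 0, 0], [0, 0, 0], [0, 0, 0], [-0.6, -0.3, 0], [0, 0, 0]], hand=[0, 0, 0, 0, 0, 0, 0, 0])

```text
time: 2.5
tool_pos: [0.4496, -0.2834, 0.114]
tcp_rot: [0.444, 3.104, 0.001]
wrist_force: [0.1, 0.4, 0.2]
width: -0.001
```

```bash
python3 -c "
from h import *
plan((.4507,-.2745,.075))
im=bot.read_camera('scene');cv2.imwrite('pics/b1.png',cv2.resize(im[110:210,110:250],None,fx=5,fy=5)[:,:,::-1])
im=bot.read_camera('top');cv2.imwrite('pics/b2.png',cv2.resize(im[170:270,290:400],None,fx=5,fy=5)[:,:,::-1])
plan((.4507,-.2745,.075))
"
```

```text
t 2.5 pos [ 0.4496 -0.2834  0.114 ] d [0.0017 0.0088 0.039 ] turn [ 0.0842  0.3381 -0.0002] F [0.138  0.3678 0.1912] w -0.001 psi 73.7
t 2.6 pos [ 0.4499 -0.28    0.1151] d [0.001  0.0054 0.0401] turn [ 0.1682  0.3257 -0.0005] F [0.7678 0.4263 0.4827] w 0.002 psi 73.8
```

View pics/b1.png

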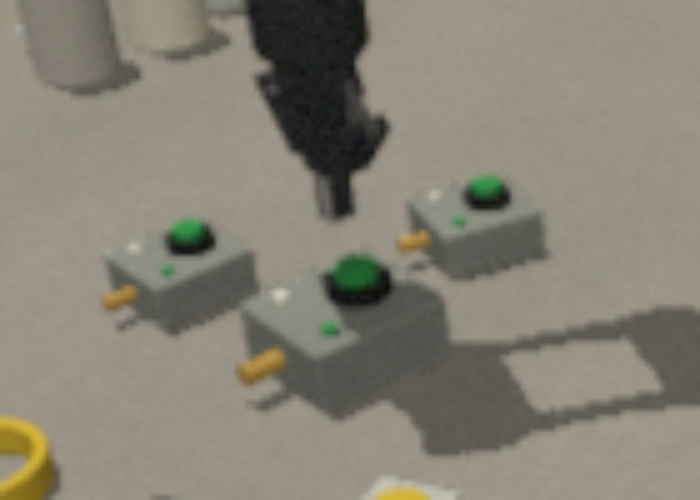

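View pics/b2.png

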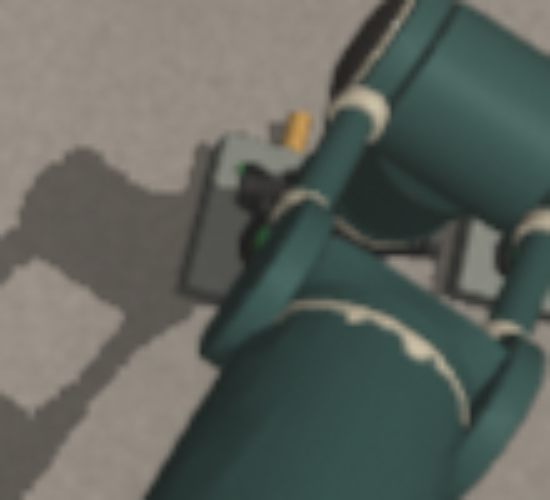

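The tip hangs just left of the large button (crop (337,215) against (358,272)), consistent with the 5 mm still to go in y. Now the press.

Emit:
arm_command(slide=[[0.001, 0.0055, 0.012], [0, 0, 0.014], [0, 0, 0.012], [0, 0, 0.003], [0, 0, 0.003], [0, 0, 0.003], [0, 0, 0.003], [0, 0, 0.002]], angular=[[0, 0, 0], [0, 0, 0], [0, 0, 0], [0, 0, 0], [0, 0, 0], [0, 0, 0], [0, 0, 0], [0, 0, 0]], hand=[0, 0, 0, 0, 0, 0, 0, 0])

```text
time: 3.4
tool_pos: [0.4524, -0.271, 0.0739]
tcp_rot: [0.42, 3.109, -0.008]
wrist_force: [-4.6, -0.2, 8.7]
width: -0.002
```

```bash
python3 -c "
from h import *
plan((.4507,-.2745,.062))"
```

```text
t 3.4 pos [ 0.4524 -0.271   0.0739] d [ 0.0008 -0.0038  0.0119] turn [-0.2377  0.3033  0.0006] F [-4.6232 -0.2176  8.6805] w -0.002 psi 74.6
```

Emit:
arm_command(slide=[[0, -0.002, 0.002], [0, 0, 0.002], [0, 0, 0.002], [0, 0, 0.002], [0, 0, 0.002], [0, 0, 0.002], [0, 0, 0.002], [0, 0, 0.002]], angular=[[0, 0, 0], [0, 0, 0], [0, 0, 0], [0, 0, 0], [0, 0, 0], [0, 0, 0], [0, 0, 0], [0, 0, 0]], hand=[0, 0, 0, 0, 0, 0, 0, 0])

```text
time: 4.2
tool_pos: [0.4527, -0.2709, 0.0738]
tcp_rot: [0.401, 3.114, -0.017]
wrist_force: [-6.4, -0.0, 15.6]
width: -0.001
```

```bash
python3 -c "
from h import *
plan((.4507,-.2745,.062))
im=bot.read_camera('scene');cv2.imwrite('pics/b3.png',cv2.resize(im[130:210,130:230],None,fx=7,fy=7)[:,:,::-1])
"
```

```text
t 4.2 pos [ 0.4527 -0.2709  0.0738] d [ 0.0011 -0.0038  0.0119] turn [-0.6058  0.1716  0.0009] F [-6.3642 -0.0055 15.6085] w -0.001 psi 75.3
```

View pics/b3.png

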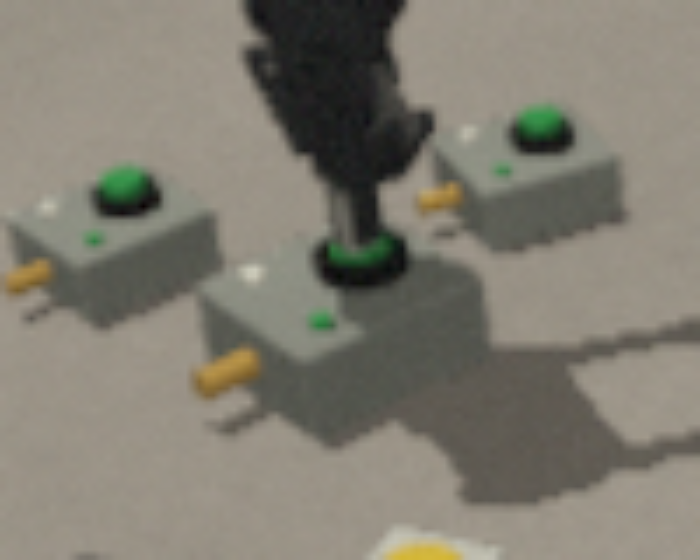

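The tip sits on the green cap, which is now low in its collar. The tool stopped moving (z 0.0738) while the force rose from 9 to 16 N, so the button is bottomed. I'll retract.

Emit:
arm_command(slide=[[0, 0, -0.02], [0, 0, -0.04], [0, 0, -0.04], [0, 0, -0.03], [0.01, 0.04, 0], [0.01, 0.04, 0], [0.01, 0.04, 0], [0.01, 0.04, 0]], angular=[[0, 0, 0], [0, 0, 0], [0, 0, 0], [0, 0, 0], [0, 0, 0], [0, 0, -6], [0, 0, -6], [0, 0, -6]], hand=[0, 0, 0, 0, 0, 0, 0, 0])

```text
time: 5.05
tool_pos: [0.442, -0.0991, 0.207]
tcp_rot: [-0.109, 3.137, -0.017]
wrist_force: [-0.5, 0.6, 0.6]
width: -0.001
```

```bash
python3 -c "
from h import *
im=bot.read_camera('scene');cv2.imwrite('pics/b4.png',cv2.resize(im[130:210,130:230],None,fx=7,fy=7)[:,:,::-1])
plan((.4738,.321,.2),111.5)
"
```

```text
t 5.1 pos [ 0.4398 -0.0937  0.2063] d [-0.0654  0.411   0.004 ] turn [ -0.301   -0.0668 -17.1518] F [-2.7611  4.7481  0.3876] w -0.001 psi 111.5
```

View pics/b4.png

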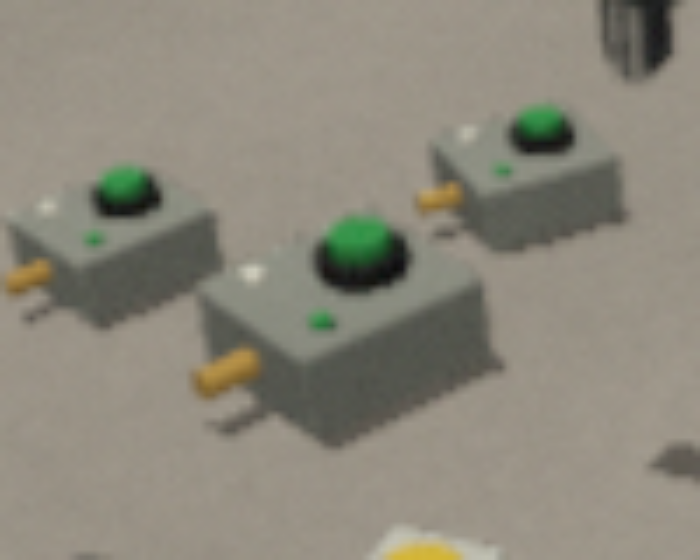

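The cap is back up (crop (358,240)). Next I move to the jack, opening the hand.

Emit:
arm_command(slide=[[-0.008, 0.049, 0], [-0.008, 0.049, 0], [-0.008, 0.049, 0], [-0.008, 0.049, 0], [-0.008, 0.049, 0], [-0.008, 0.049, 0], [-0.008, 0.049, 0], [-0.008, 0.049, 0]], angular=[[0, 0, 0], [0, 0, 0], [0, 0, 0], [0, 0, 0], [0, 0, 0], [0, 0, 0], [0, 0, 0], [0, 0, 0]], hand=[0.085, 0.085, 0.085, 0.085, 0.085, 0.085, 0.085, 0.085])

```text
time: 5.9
tool_pos: [0.468, 0.2995, 0.2016]
tcp_rot: [-0.12, 3.138, -0.012]
wrist_force: [1.7, 0.3, 0.7]
width: 0.999
```

Emit:
arm_command(slide=[[0, 0, 0], [0, 0, 0], [0, 0, 0], [0, 0, 0], [0, 0, 0], [0, 0, 0], [0, 0, 0], [0, 0, 0]], angular=[[0, 0, -6], [0, 0, -6], [0, 0, -5], [0, 0, 0], [0, 0, 0], [0, 0, 0], [0, 0, 0], [0, 0, 0]], hand=[0.085, 0.085, 0.085, 0.085, 0.085, 0.085, 0.085, 0.085])

```text
time: 6.7
tool_pos: [0.4634, 0.3089, 0.1976]
tcp_rot: [0.611, -3.077, 0.011]
wrist_force: [0.5, -0.5, -0.0]
width: 0.995
```

```bash
python3 -c "
from h import *
plan((.4738,.321,.15),111.5)
"
```

```text
t 6.7 pos [0.4634 0.3089 0.1976] d [-0.0145  0.0075  0.0475] turn [-0.354  -0.3226  0.9435] F [ 0.543  -0.5013 -0.0247] w 0.995 psi 111.5
```

Emit:
arm_command(slide=[[-0.007, 0.004, 0.01], [-0.007, 0.0035, 0.015], [0, 0, 0.015], [0, 0, 0.007], [0, 0, 0], [0, 0, 0], [0, 0, 0], [0, 0, 0]], angular=[[-0.3, -0.3, 0.9], [0, 0, 0], [0, 0, 0], [0, 0, 0], [0, 0, 0], [0, 0, 0], [0, 0, 0], [0, 0, 0]], hand=[0.085, 0.085, 0.085, 0.085, 0.085, 0.085, 0.085, 0.085])

```text
time: 7.5
tool_pos: [0.4755, 0.3223, 0.1455]
tcp_rot: [0.581, -3.087, 0.0]
wrist_force: [0.7, -0.2, -0.7]
width: 0.997
```

```bash
python3 -c "
from h import *
im=bot.read_camera('scene');cv2.imwrite('pics/g1.png',cv2.resize(im[130:280,280:420],None,fx=4,fy=4)[:,:,::-1])
plan((.4738,.321,.08),111.5)
"
```

```text
t 7.55 pos [0.4757 0.3223 0.1457] d [ 0.0022 -0.0006  0.0657] turn [-0.0094  0.0162 -0.2032] F [-0.6425 -0.4259  0.47  ] w 0.995 psi 111.5
```

View pics/g1.png

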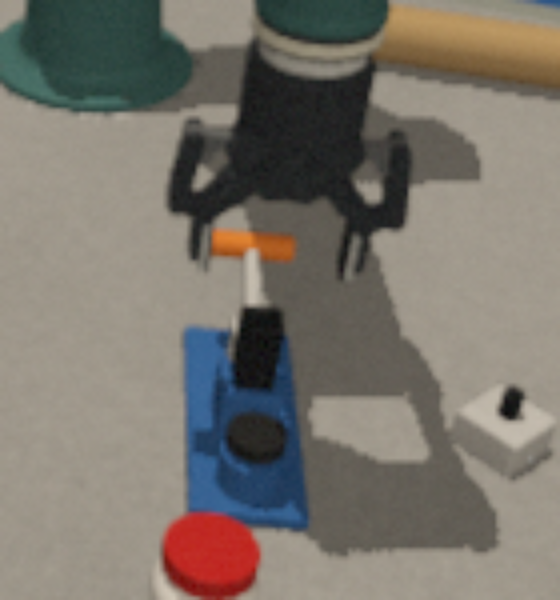

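```bash
python3 -c "
from h import *
f=lambda X:(proj('scene',X)-[280,130])*4
for X in((.4757,.3223,.1457),(.4738,.321,.11),(.4738,.321,.06),(.529,.3425,.06)):print(f(X))
"
```

```text
[270.57715302 272.18016577]
[261.71601261 312.26400459]
[251.31414558 368.27968365]
[256.53112426 425.52887742]
```

The projected TCP (271,272), post top (262,312) and saddle (257,426) all match the crop, so I'll descend and grip.

Emit:
arm_command(slide=[[0.002, -0.0005, 0.012], [0, 0, 0.012], [0, 0, 0.012], [0, 0, 0.012], [0, 0, 0.012], [0, 0, 0.005], [0, 0, 0], [0, 0, 0]], angular=[[0, 0, 0], [0, 0, 0], [0, 0, 0], [0, 0, 0], [0, 0, 0], [0, 0, 0], [0, 0, 0], [0, 0, 0]], hand=[0.085, 0.085, 0.085, 0.085, 0.085, 0.085, 0.085, 0.085])

```text
time: 8.35
tool_pos: [0.4731, 0.3205, 0.0741]
tcp_rot: [0.58, -3.087, 0.001]
wrist_force: [0.1, 0.2, -0.7]
width: 0.997
```

```bash
python3 -c "
from h import *
plan((.4738,.321,.08),111.5)
"
```

```text
t 8.35 pos [0.4731 0.3205 0.0741] d [-0.0008  0.0002 -0.0059] turn [-0.0251 -0.0652 -0.2084] F [ 0.0741  0.1862 -0.6873] w 0.997 psi 111.5
```

Emit:
arm_command(slide=[[0, 0, -0.004], [0, 0, 0], [0, 0, 0], [0, 0, 0], [0, 0, 0], [0, 0, 0], [0, 0, 0], [0, 0, 0]], angular=[[0, 0, 0], [0, 0, 0], [0, 0, 0], [0, 0, 0], [0, 0, 0], [0, 0, 0], [0, 0, 0], [0, 0, 0]], hand=[0.085, 0.085, 0.02, 0.02, 0.02, 0.02, 0.02, 0.02], squeeze=60)

```text
time: 9.15
tool_pos: [0.4751, 0.3221, 0.0815]
tcp_rot: [-0.58, 3.083, 0.003]
wrist_force: [-0.9, 0.1, -0.4]
width: 0.32
```

```bash
python3 -c "
from h import *
plan((.4738,.321,.10),111.5)
"
```

```text
t 9.15 pos [0.4751 0.3221 0.0815] d [ 0.0015 -0.0005 -0.0185] turn [ 0.0568  0.2561 -0.2105] F [-0.8618  0.111  -0.3921] w 0.32 psi 111.5
```

Gripped (opening 27 mm). Now the lift.

Emit:
arm_command(slide=[[0, 0, -0.01], [0, 0, -0.015], [0, 0, -0.015], [0, 0, -0.01], [0, 0, 0], [0, 0, 0], [0, 0, 0], [0, 0, 0]], angular=[[0, 0, 0], [0, 0, 0], [0, 0, 0], [0, 0, 0], [0, 0, 0], [0, 0, 0], [0, 0, 0], [0, 0, 0]], hand=[0.02, 0.02, 0.02, 0.02, 0.02, 0.02, 0.02, 0.02])

```text
time: 9.95
tool_pos: [0.4689, 0.3179, 0.1281]
tcp_rot: [0.578, -3.077, 0.007]
wrist_force: [-0.2, 0.4, -6.6]
width: 0.32
```

```bash
python3 -c "
from h import *
im=bot.read_camera('scene');cv2.imwrite('pics/g2.png',cv2.resize(im[130:280,280:420],None,fx=4,fy=4)[:,:,::-1])
plan((.517,-.083,.135),99.6)
"
```

```text
t 10.0 pos [0.4689 0.3178 0.128 ] d [ 0.1007 -0.391  -0.005 ] turn [-0.1973 -0.62   11.6886] F [ 0.0798  0.2689 -7.8309] w 0.322 psi 99.6
```

View pics/g2.png

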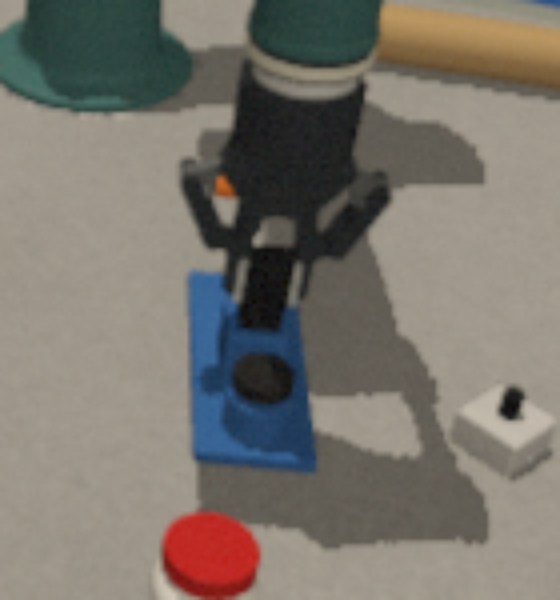

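The jack hangs level in the jaws. I'll carry it over to the staging point.

Emit:
arm_command(slide=[[0.006, -0.02, 0], [0.01, -0.038, 0], [0.011, -0.042, 0], [0.011, -0.042, 0], [0.011, -0.042, 0], [0.011, -0.042, 0], [0.01, -0.038, 0], [0.006, -0.02, 0]], angular=[[0, 0, 0], [0, 0, 0], [0, 0, 0], [0, 0, 0], [0, 0, 0], [0, 0, 0], [0, 0, 0], [0, 0, 0]], hand=[0.02, 0.02, 0.02, 0.02, 0.02, 0.02, 0.02, 0.02])

```text
time: 10.8
tool_pos: [0.5017, 0.0195, 0.1265]
tcp_rot: [0.591, -3.074, 0.005]
wrist_force: [-0.4, 0.6, -8.6]
width: 0.32
```

Emit:
arm_command(slide=[[0, 0, 0], [0, 0, 0], [0, 0, 0], [0, 0, 0], [0, 0, 0], [0, 0, 0], [0, 0, 0], [0, 0, 0]], angular=[[0, 0, 2], [0, 0, 3], [0, 0, 3], [0, 0, 2.5], [0, 0, 1], [0, 0, 0], [0, 0, 0], [0, 0, 0]], hand=[0.02, 0.02, 0.02, 0.02, 0.02, 0.02, 0.02, 0.02])

```text
time: 11.6
tool_pos: [0.5, 0.0143, 0.1241]
tcp_rot: [0.258, -3.116, 0.007]
wrist_force: [0.8, -0.0, -8.4]
width: 0.318
```

```bash
python3 -c "
from h import *
plan((.517,-.083,.12),99.6)
"
```

```text
t 11.6 pos [0.5    0.0143 0.1241] d [-0.0008 -0.0987  0.0044] turn [-0.1994 -0.881  -0.1387] F [ 0.7508 -0.0272 -8.3735] w 0.318 psi 99.6
```

Emit:
arm_command(slide=[[0, -0.012, 0], [0, -0.018, 0], [0, -0.02, 0], [0, -0.02, 0], [0, -0.016, 0.005], [0, -0.01, 0.01], [0, 0, 0.01], [0, 0, 0.005]], angular=[[-0.2, -0.8, 0], [0, 0, 0], [0, 0, 0], [0, 0, 0], [0, 0, 0], [0, 0, 0], [0, 0, 0], [0, 0, 0]], hand=[0.02, 0.02, 0.02, 0.02, 0.02, 0.02, 0.02, 0.02])

```text
time: 12.4
tool_pos: [0.5174, -0.0821, 0.0932]
tcp_rot: [-0.268, 3.129, 0.001]
wrist_force: [-0.3, -0.3, -7.4]
width: 0.316
```

```bash
python3 -c "
from h import *
im=bot.read_camera('top');cv2.imwrite('pics/p1.png',cv2.resize(im[70:260,200:340],None,fx=3,fy=3)[:,:,::-1])
im=bot.read_camera('scene');cv2.imwrite('pics/p2.png',cv2.resize(im[100:300,90:340],None,fx=3,fy=3)[:,:,::-1])
plan((.517,-.083,.088),99.6)
"
```

```text
t 12.5 pos [ 0.5169 -0.0817  0.093 ] d [ 0.0001 -0.0013  0.005 ] turn [0.0415 0.0004 0.2305] F [-0.4688 -0.0155 -7.6704] w 0.318 psi 99.6
```

View pics/p1.png

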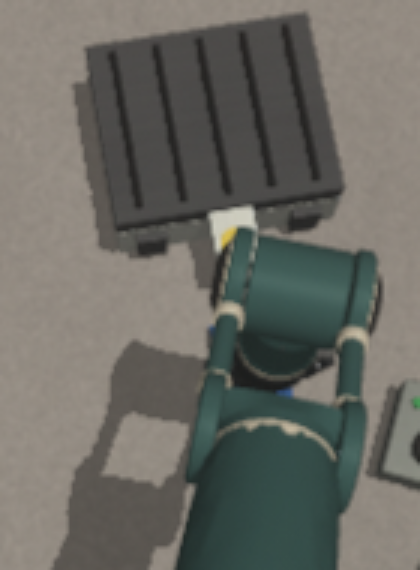

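View pics/p2.png

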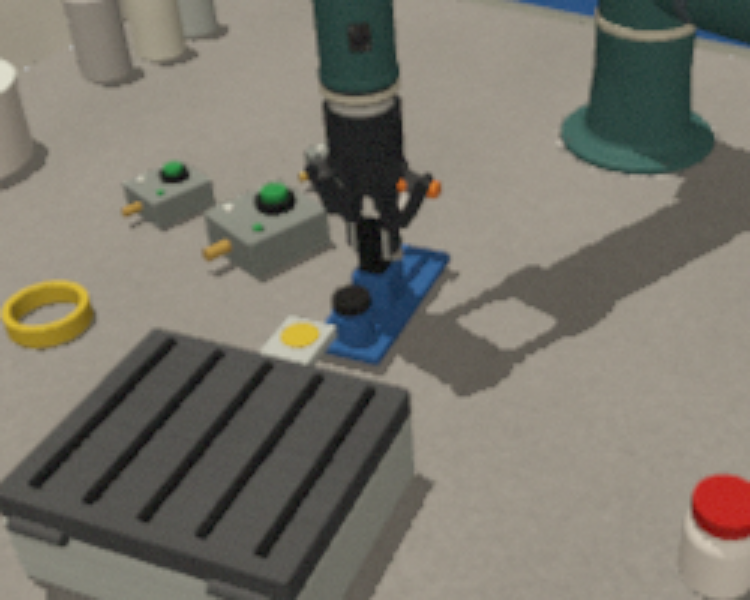

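The jack is aligned behind the lug, saddle at scene pixel about (207,200), pad disc (190,212). I'll check the saddle point against the TCP.

```bash
python3 -c "
from h import *
im=cv2.imread('pics/p2.png')
s=(90+(351+.5)/3-.5,100+(298+.5)/3-.5)
print('saddle',onz('scene',s,.0715), 'pad scene',onz('scene',(189.5,211.3),.0945))
a=np.radians(9.6);print('expected',np.array([.517,-.0817])+.06*np.array([np.cos(a),np.sin(a)]))
plan((.6158,-.066,.086),99.6)
cv2.imwrite('pics/p3.png',cv2.resize(im[220:380,260:460],None,fx=3.5,fy=3.5,interpolation=2))
"
```

```text
saddle [ 0.58268428 -0.06752982  0.0715    ] pad scene [ 0.67679085 -0.05620565  0.0945    ]
expected [ 0.57615976 -0.07169388]
t 12.5 pos [ 0.5169 -0.0817  0.093 ] d [-0.1001 -0.0015  0.007 ] turn [0.0415 0.0004 0.2305] F [-0.4688 -0.0155 -7.6704] w 0.318 psi 99.6
```

View pics/p3.png

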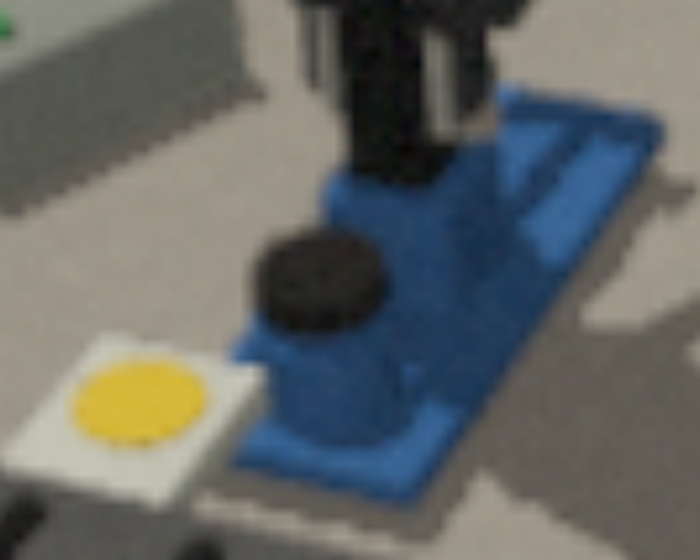

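```bash
python3 -c "
from h import *
g=lambda x,y:(90+(260+x/3.5)/3-.5,100+(220+y/3.5)/3-.5)
A=onz('scene',g(405,487),.0235)[:2];B=onz('scene',g(663,128),.0235)[:2]
e=A-B;print('frontR',A,'rearR',B,np.linalg.norm(e),np.degrees(np.arctan2(e[1],e[0])))
u=e/np.linalg.norm(e);n=np.array([-u[1],u[0]]);c=(A+B)/2-.04*n
# +y side is jack-left; seen side is +y
print('saddle from base',c+.07*u,'post',c+.01*u, 'alt',c+.08*n)
"
```

```text
frontR [ 0.6035042  -0.02789608] rearR [ 0.41260923 -0.0575409 ] 0.19318308330133885 8.827176218679016
saddle from base [ 0.5833658 -0.0715029] post [ 0.52407645 -0.08071017] alt [ 0.50191853 -0.00319226]
```

Emit:
arm_command(slide=[[0, 0, 0.004], [0, -0.0015, 0.001], [-0.01, 0, 0], [-0.018, 0, 0], [-0.02, 0, 0], [-0.016, 0, 0], [-0.008, 0, 0], [0, 0, 0]], angular=[[0, 0, 0.2], [0, 0, 0], [0, 0, 0], [0, 0, 0], [0, 0, 0], [0, 0, 0], [0, 0, 0], [0, 0, 0]], hand=[0.02, 0.02, 0.02, 0.02, 0.02, 0.02, 0.02, 0.02])

```text
time: 13.3
tool_pos: [0.5945, -0.0673, 0.0888]
tcp_rot: [-0.268, 3.126, 0.002]
wrist_force: [0.0, -0.4, -7.4]
width: 0.316
```

```bash
python3 -c "
from h import *
plan((.6158,-.066,.086),99.6)
im=bot.read_camera('scene');cv2.imwrite('pics/p4.png',cv2.resize(im[160:260,140:280],None,fx=5,fy=5)[:,:,::-1])
"
```

```text
t 13.3 pos [ 0.5945 -0.0673  0.0888] d [-0.0212 -0.0023  0.0028] turn [0.0404 0.2507 0.183 ] F [ 0.0322 -0.4421 -7.3591] w 0.316 psi 99.6
```

View pics/p4.png

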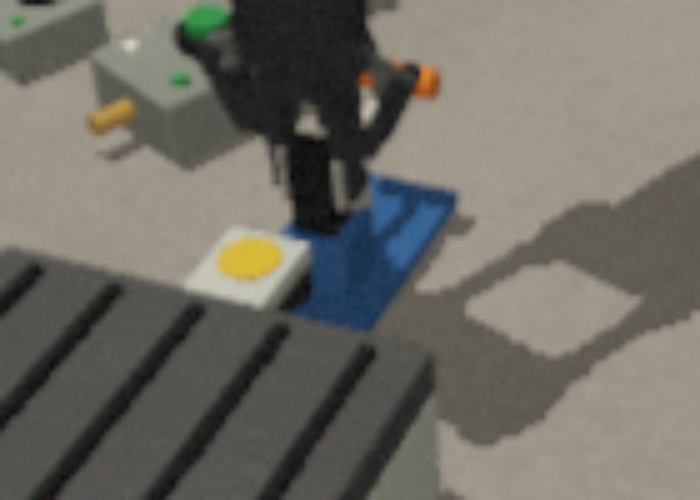

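The saddle is going in under the lug without touching it. I'll do the last 19 mm, then lower.

Emit:
arm_command(slide=[[-0.007, -0.001, 0], [-0.007, -0.001, 0], [-0.004, 0, 0], [0, 0, 0], [0, 0, 0.002], [0, 0, 0.002], [0, 0, 0.002], [0, 0, 0.001]], angular=[[0, 0.2, 0.2], [0, 0, 0], [0, 0, 0], [0, 0, 0], [0, 0, 0], [0, 0, 0], [0, 0, 0], [0, 0, 0]], hand=[0.02, 0.02, 0.02, 0.02, 0.02, 0.02, 0.02, 0.02])

```text
time: 14.15
tool_pos: [0.6106, -0.0666, 0.0817]
tcp_rot: [0.26, -3.127, -0.002]
wrist_force: [-5.3, 0.8, 3.4]
width: 0.321
```

```bash
python3 -c "
from h import *
plan((.6158,-.066,.0815),99.6)
im=bot.read_camera('scene');cv2.imwrite('pics/p5.png',cv2.resize(im[160:260,140:280],None,fx=5,fy=5)[:,:,::-1])
im=bot.read_camera('top');cv2.imwrite('pics/p5t.png',cv2.resize(im[130:250,230:340],None,fx=5,fy=5)[:,:,::-1])
"
```

```text
t 14.15 pos [ 0.6106 -0.0666  0.0817] d [-0.0052 -0.0003  0.0002] turn [ 0.0888 -0.1869 -0.0807] F [-5.2842  0.8233  3.385 ] w 0.321 psi 99.6
```

View pics/p5.png

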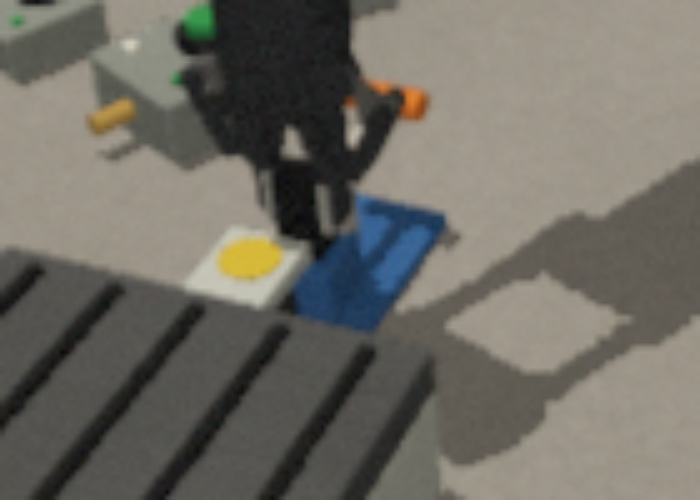

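```bash
python3 -c "
from h import *
g=lambda x,y:(140+(x+.5)/5-.5,160+(y+.5)/5-.5)
B=onz('scene',g(444,213),.012)[:2]
L=onz('scene',g(357,196),.012)[:2]
a=np.radians(9.6);u=np.array([np.cos(a),np.sin(a)]);n=np.array([-u[1],u[0]])
print('rearR',B,'saddle',B+.17*u-.04*n, 'edgept',L,(L-B)@u,(L-B)@n)
"
python3 - <<'E'
import cv2
im=cv2.imread('pics/p5.png');cv2.imwrite('pics/p5c.png',cv2.resize(im[140:340,180:460],None,fx=2.8,fy=2.8))
E
```

```text
rearR [ 0.49993015 -0.04635614] saddle [ 0.67422023 -0.0574453 ] edgept [ 0.51215676 -0.10668785] 0.001993941344660621 -0.06152584259796068
```

View pics/p5c.png

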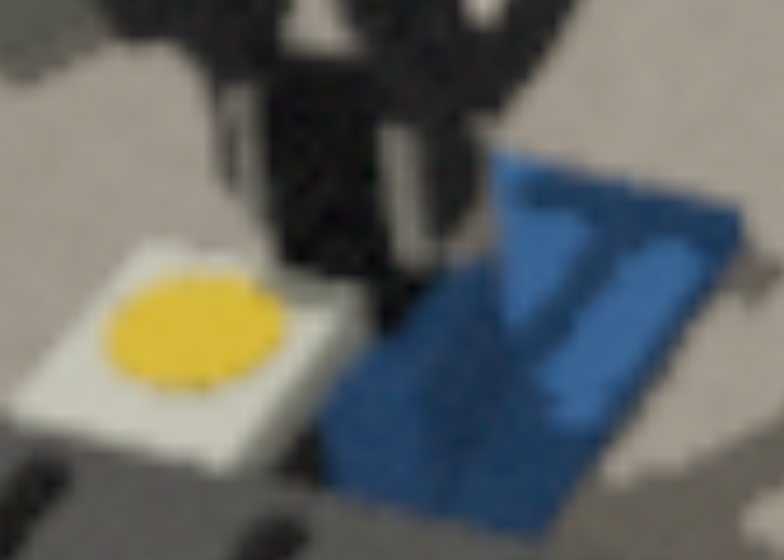

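View pics/p5t.png

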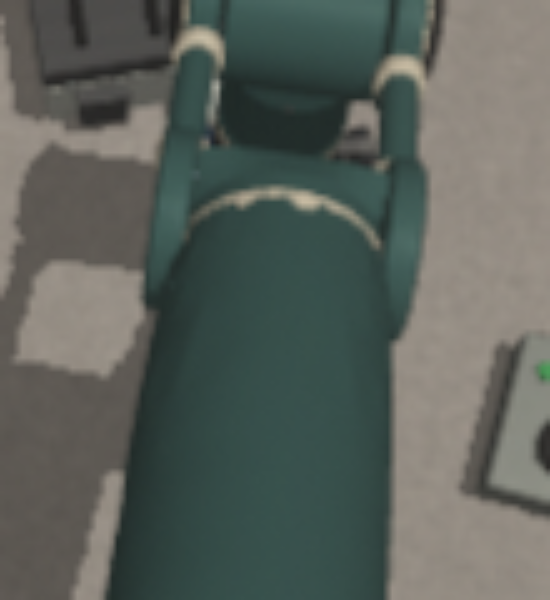

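The two estimates of the saddle, (0.674, -0.057) from the scene view and (0.669, -0.057) from the TCP, are both within 12 mm of the pad. The jack is on the bench (force sign flipped at the grasp height). I'll release, rise and measure again.

Emit:
arm_command(slide=[[0, 0, 0], [0, 0, 0], [0, 0, 0], [0, 0, 0], [0, 0, -0.02], [0, 0, -0.03], [0, 0, -0.03], [0, 0, -0.03]], angular=[[0, 0, 0], [0, 0, 0], [0, 0, 0], [0, 0, 0], [0, 0, 0], [0, 0, 0], [0, 0, 0], [0, 0, 0]], hand=[0.065, 0.065, 0.065, 0.065, 0.065, 0.065, 0.065, 0.065])

```text
time: 15.05
tool_pos: [0.6113, -0.0669, 0.1932]
tcp_rot: [0.26, -3.128, -0.002]
wrist_force: [0.2, -0.2, 0.6]
width: 0.763
```

Emit:
arm_command(slide=[[0.02, 0.02, -0.01], [0.02, 0.04, 0], [0.02, 0.04, 0], [0.02, 0.04, 0], [0, 0.045, 0], [0, 0.045, 0], [0, 0.04, 0], [0, 0.02, 0]], angular=[[0, 0, 0], [0, 0, 0], [0, 0, 0], [0, 0, 0], [0, 0, 0], [0, 0, 0], [0, 0, 0], [0, 0, 0]], hand=[0, 0, 0, 0, 0, 0, 0, 0], squeeze=30)

```text
time: 15.85
tool_pos: [0.4891, 0.2112, 0.2142]
tcp_rot: [-0.246, 3.11, -0.002]
wrist_force: [0.5, -0.2, -0.1]
width: -0.001
```

```bash
python3 -c "
from h import *
plan((.513,-.083,.15),99.6)
im=bot.read_camera('scene');cv2.imwrite('pics/r1.png',im[:,:,::-1]);cv2.imwrite('pics/r1c.png',cv2.resize(im[140:260,140:280],None,fx=5,fy=5)[:,:,::-1])
im=bot.read_camera('top');cv2.imwrite('pics/r1t.png',im[:,:,::-1]);cv2.imwrite('pics/r1tc.png',cv2.resize(im[135:225,240:330],None,fx=6,fy=6,interpolation=2)[:,:,::-1])
"
```

```text
t 15.85 pos [0.4891 0.2112 0.2142] d [ 0.024  -0.2941  0.0645] turn [-0.171   1.2655 -0.5679] F [ 0.4647 -0.1622 -0.0668] w -0.001 psi 99.6
```

View pics/r1c.png

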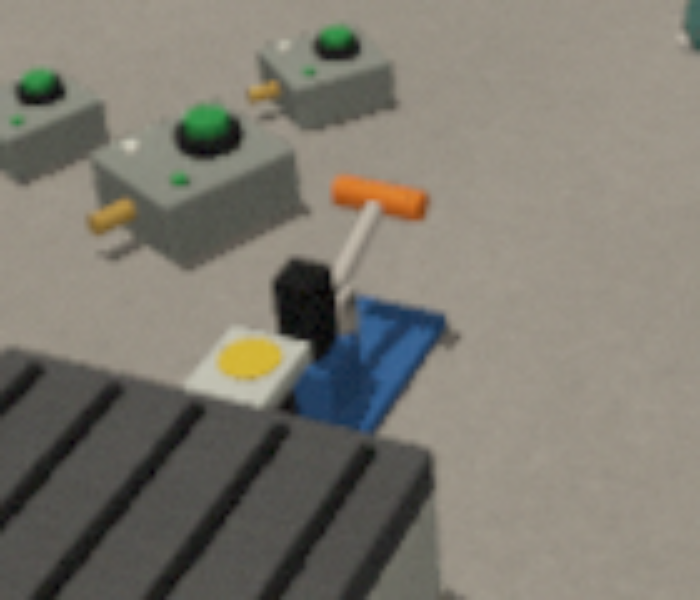

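View pics/r1tc.png

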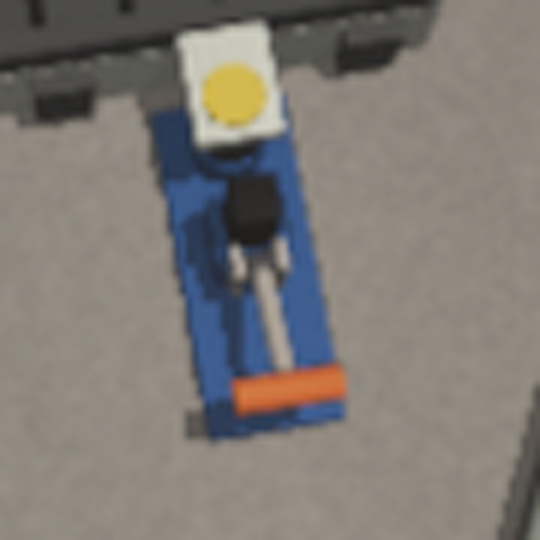

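```bash
python3 -c "
from h import *
g=lambda x,y:(240+(x+.5)/6-.5,135+(y+.5)/6-.5)
k=lambda x,y:(140+(x+.5)/5-.5,140+(y+.5)/5-.5)
pad=onz('top',g(235,94),.0945)[:2];print('pad',pad,'scene',onz('scene',k(250,357),.0945)[:2])
P=onz('top',g(254,205),.11)[:2]
im=cv2.imread('pics/r1t.png')[:,:,::-1].copy();b=blobs(im,(3,180,120),(13,255,255),12)[0];print(b)
im2=cv2.imread('pics/r1.png')[:,:,::-1].copy();b2=[x for x in blobs(im2,(3,180,120),(13,255,255),12)[0]];print(b2)
bt=[x for x in b if 270<x[0][0]<310][0][0];bs=[x for x in b2 if 200<x[0][0]<235][0][0]
T=tri(bs,bt);print('bar tri',T,'top',onz('top',bt,.1))
r1=onz('top',g(210,437),.006)[:2];r2=onz('top',g(343,415),.006)[:2]
print('post',P,'rear',(r1+r2)/2)
for X,dd in((P,.06),(T[:2],.164),((r1+r2)/2,.17)):
  v=pad-X;print(np.linalg.norm(v),'want',dd,'dir',np.degrees(np.arctan2(v[1],v[0])))
Q=P-(r1+r2)/2;print('post-rear',np.linalg.norm(Q),np.degrees(np.arctan2(Q[1],Q[0])))
"
```

```text
pad [ 0.67507825 -0.05701536] scene [ 0.67559105 -0.05678725]
[(array([286. , 201.2]), [280, 200, 12, 3, 16])]
[(array([215.9, 180.2]), [207, 177, 18, 7, 47])]
bar tri [ 0.50491118 -0.08077866  0.08926575] top [ 0.50104426 -0.07727544  0.1       ]
post [ 0.60665914 -0.06533315] rear [ 0.50491276 -0.08328965]
0.06892285517002512 want 0.06 dir 6.9315004737459365
0.17181829633538023 want 0.164 dir 7.949767186881026
0.17218197857788334 want 0.17 dir 8.77740282765773
post-rear 0.10331874475444797 10.00866676135545
```

```bash
python3 -c "
from h import *
im=cv2.imread('pics/r1t.png')[:,:,::-1].copy();im2=cv2.imread('pics/r1.png')[:,:,::-1].copy()
pad=np.array([.6752,-.0568]);a=np.radians(9.6);u=np.array([np.cos(a),np.sin(a)]);n=np.array([-u[1],u[0]])
for nm,I in (('top',im),('scene',im2)):
  bl=[x for x in blobs(I,(2,150,60),(15,255,255),30)[0]];
  for c,s in bl:
    X=onz(nm,c,.0965)[:2]; 
    if abs(X[0]-.5)<.05 and abs(X[1]+.08)<.05:print(nm,c,s,X,'along',(pad-X)@u-.164,'across',(pad-X)@n)
# black post
h=cv2.cvtColor(im,cv2.COLOR_RGB2HSV);m=(h[160:180,272:292,2]<55);print((h[160:182,272:294,2]))
"
```

```text
top [287.3 199.5] [279, 196, 18, 8, 91] [ 0.50735219 -0.08185814] along 0.005676188956193096 across -0.0032845377561067117
scene [215.6 179. ] [207, 175, 18, 9, 94] [ 0.50968454 -0.08285965] along 0.003543518299758991 across -0.0019080952116619563
[[ 62  77  73  44  42  38  36  37  35  43  64  91 123 137 137 138 130 120
  146 146 145 145]
 [ 64  68  75  66  53  46  47  48  80 102  80 103 133 137 136 137 136 134
  147 145 146 147]
 [ 73  59  66  73  82  91  96  96  95  96  89 120 139 139 139 138 138 137
  149 147 147 146]
 [ 80  67  60  63  76  87  90  91  78  65  81 103 107 110 127 138 137 130
  138 148 146 144]
 [119 106  73  65  63  59  53  53  54  53  56  60  57  70 111 138 137 128
  122 148 146 145]
 [139 133 118 115 115  94  40  42  43  41  43  44  43  54 101 138 138 130
  120 146 146 146]
 [139 138 138 138 132 100  39  44  43  43  44  44  44  43  94 138 138 134
  128 145 144 145]
 [138 138 131 121 119  85  37  44  43  44  44  45  44  44  76 122 138 138
  138 146 144 143]
 [138 134 114  95  94  65  38  44  44  44  46  46  45  46  60 106 139 141
  134 137 148 146]
 [139 128  97  
[... 494 characters left out ...]
4  35  34  60 115 142 126 141
  141 129 121 147]
 [ 86  82  68  67  84  76  60  71  34  34  35  40  54  84 141 153 132 142
  143 134 119 148]
 [ 85  85  74  76  96  92 120 143  95  84  75  73  65  90 155 161 134 142
  143 138 128 147]
 [ 86  87  77  78  99  90 130 171 108  86  80  78  70  89 149 168 136 133
  142 142 137 148]
 [ 86  87  79  72  85  82 108 162 144  77  80  82  84  88 144 173 132 135
  142 143 134 136]
 [109  85  81  67  71  81  89 153 166  80  91 116 115  80 114 143 134 143
  143 143 130 122]
 [123  86  81  66  63  70  87 149 155  87 107 152 156 115  74  99 131 143
  144 145 136 121]
 [124  87  85  73  59  61  74 109 106  71 110 163 173 140  69  99 136 144
  145 146 139 128]]
```

The estimates put the saddle about 2–7 mm short along the jack axis and about 3 mm across, within the 12 mm limit. The jack stands flat with the handle up. I'll go over the bar at about (0.508, -0.082).

Emit:
arm_command(slide=[[0, 0, 0], [0.003, -0.035, 0.004], [0.003, -0.045, 0.006], [0.003, -0.045, 0.006], [0.004, -0.045, 0.006], [0.004, -0.045, 0.006], [0.004, -0.045, 0.006], [0.003, -0.03, 0.006]], angular=[[-0.2, 1.2, -0.5], [0, 0, 0], [0, 0, 0], [0, 0, 0], [0, 0, 0], [0, 0, 0], [0, 0, 0], [0, 0, 0]], hand=[0, 0, 0, 0, 0, 0, 0, 0])

```text
time: 16.75
tool_pos: [0.5187, -0.0931, 0.1756]
tcp_rot: [-0.271, 3.127, 0.002]
wrist_force: [-0.1, 0.8, -0.3]
width: 0.005
```

```bash
python3 -c "
from h import *
im=bot.read_camera('scene');cv2.imwrite('pics/h1.png',cv2.resize(im[100:260,140:300],None,fx=4,fy=4)[:,:,::-1])
plan((.508,-.082,.13),99.6)
"
```

```text
t 16.8 pos [ 0.5184 -0.0967  0.1746] d [0.0078 0.0163 0.0445] turn [-0.1122  0.097   0.2258] F [ 1.3941 -3.2546 -0.4235] w 0.003 psi 99.6
```

View pics/h1.png

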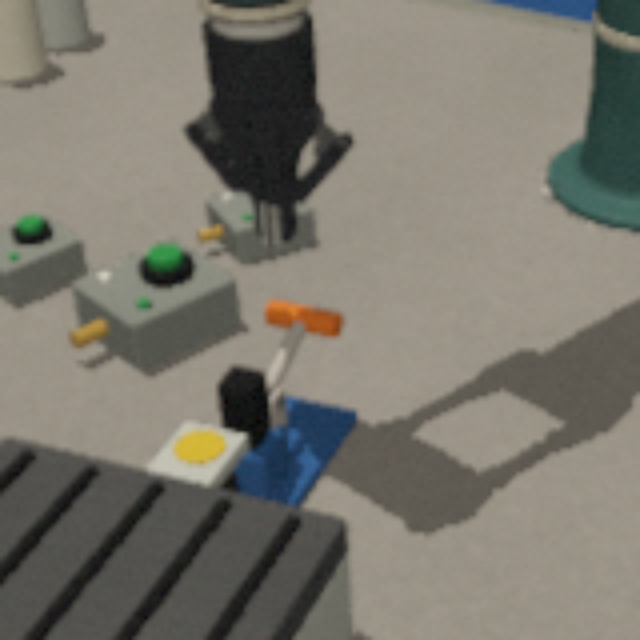

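Emit:
arm_command(slide=[[0.004, 0.008, 0], [0.004, 0.008, 0], [0, 0, 0.01], [0, 0, 0.01], [0, 0, 0.01], [0, 0, 0.005], [0, 0, 0], [0, 0, 0]], angular=[[0, 0, 0], [0, 0, 0], [0, 0, 0], [0, 0, 0], [0, 0, 0], [0, 0, 0], [0, 0, 0], [0, 0, 0]], hand=[0, 0, 0, 0, 0, 0, 0, 0])

```text
time: 17.6
tool_pos: [0.5052, -0.0813, 0.1354]
tcp_rot: [0.267, -3.128, -0.001]
wrist_force: [-0.7, -0.1, -0.1]
width: 0.001
```

```bash
python3 -c "
from h import *
im=bot.read_camera('scene');cv2.imwrite('pics/h2.png',cv2.resize(im[120:260,160:280],None,fx=5,fy=5)[:,:,::-1])
plan((.508,-.082,.13),99.6)
s=bot.read_state();f=lambda X:(proj('scene',X)-[160,120])*5
print(f(s['tool_pos']-[0,0,.008]),f((.508,-.082,.0965)))
"
```

```text
t 17.65 pos [ 0.5052 -0.0813  0.1354] d [-0.0027 -0.0012  0.0054] turn [ 0.0347 -0.0987  0.1436] F [-0.6545  0.0516  0.4128] w -0.003 psi 99.6
[280.7193 250.4096] [280.654  294.0649]
```

View pics/h2.png

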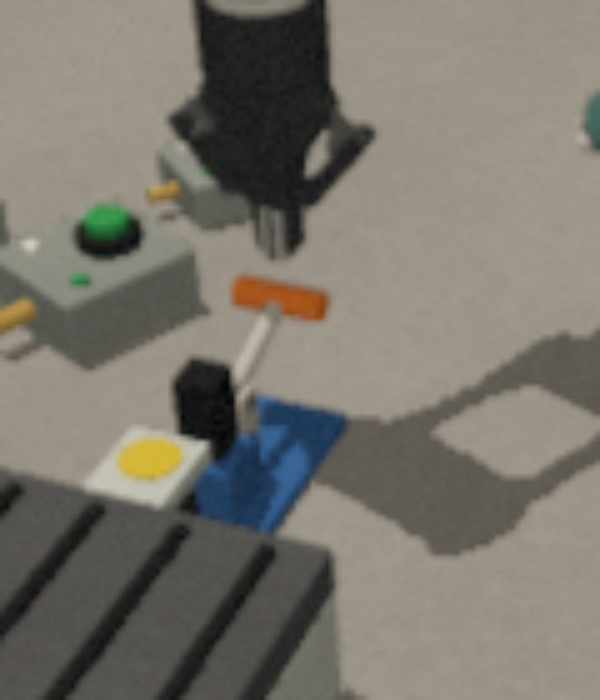

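The tip hangs straight over the bar centre (280,298). I'll press, staying slightly short first.

Emit:
arm_command(slide=[[-0.0015, -0.001, 0.008], [0, 0, 0.008], [0, 0, 0.008], [0, 0, 0.008], [0, 0, 0.008], [0, 0, 0.008], [0, 0, 0.006], [0, 0, 0.004]], angular=[[0, 0, 0], [0, 0, 0], [0, 0, 0], [0, 0, 0], [0, 0, 0], [0, 0, 0], [0, 0, 0], [0, 0, 0]], hand=[0, 0, 0, 0, 0, 0, 0, 0])

```text
time: 18.45
tool_pos: [0.5068, -0.0831, 0.0754]
tcp_rot: [0.266, -3.127, 0.001]
wrist_force: [-2.7, 1.1, 7.3]
width: 0.001
```

```bash
python3 -c "
from h import *
im=bot.read_camera('scene');cv2.imwrite('pics/h3.png',cv2.resize(im[120:260,140:260],None,fx=5,fy=5)[:,:,::-1])
plan((.508,-.082,.065),99.6)
"
```

```text
t 18.5 pos [ 0.5068 -0.083   0.0749] d [-0.0014  0.0008  0.0099] turn [-0.0129 -0.1604  0.1348] F [-1.7525  0.3738  6.9301] w -0.004 psi 99.6
```

View pics/h3.png

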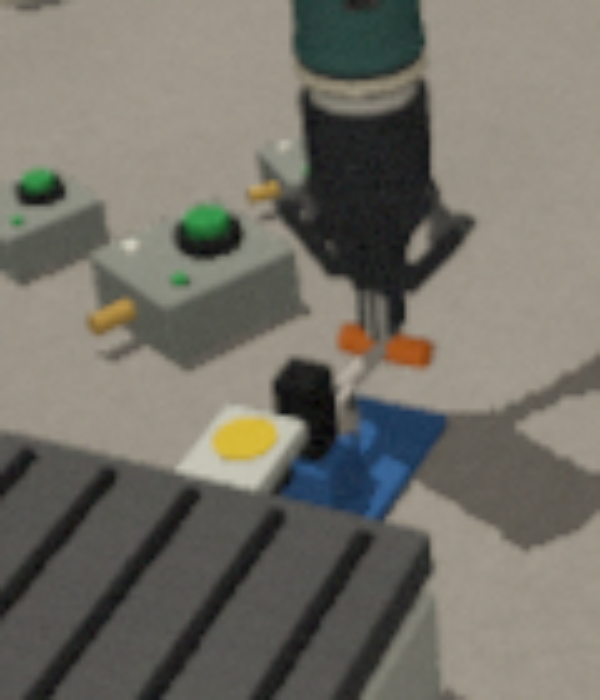

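The handle is part way down and the lid is rising. I'll continue to the stop.

Emit:
arm_command(slide=[[-0.001, 0, 0.004], [0, 0, 0.004], [0, 0, 0.004], [0, 0, 0.003], [0, 0, 0.003], [0, 0, 0.003], [0, 0, 0.003], [0, 0, 0.003]], angular=[[0, 0, 0], [0, 0, 0], [0, 0, 0], [0, 0, 0], [0, 0, 0], [0, 0, 0], [0, 0, 0], [0, 0, 0]], hand=[0, 0, 0, 0, 0, 0, 0, 0])

```text
time: 19.3
tool_pos: [0.5089, -0.0828, 0.0629]
tcp_rot: [0.265, -3.123, -0.003]
wrist_force: [-11.8, 1.9, 27.0]
width: 0.002
```

```bash
python3 -c "
from h import *
im=bot.read_camera('scene');cv2.imwrite('pics/h4.png',cv2.resize(im[120:260,140:260],None,fx=5,fy=5)[:,:,::-1])
plan((.508,-.082,.065),99.6)
for n,px in(('scene',None),):
  b=[x for x in blobs(im,(22,120,120),(32,255,255),12)[0] if 175<x[0][0]<210];print(b)
"
```

```text
t 19.35 pos [ 0.5089 -0.0828  0.0629] d [ 0.0007  0.001  -0.0021] turn [ 0.1312 -0.4056  0.0968] F [-11.4991   2.1539  28.3678] w -0.004 psi 99.6
[(array([187.9, 204.8]), [182, 201, 13, 9, 84])]
```

View pics/h4.png

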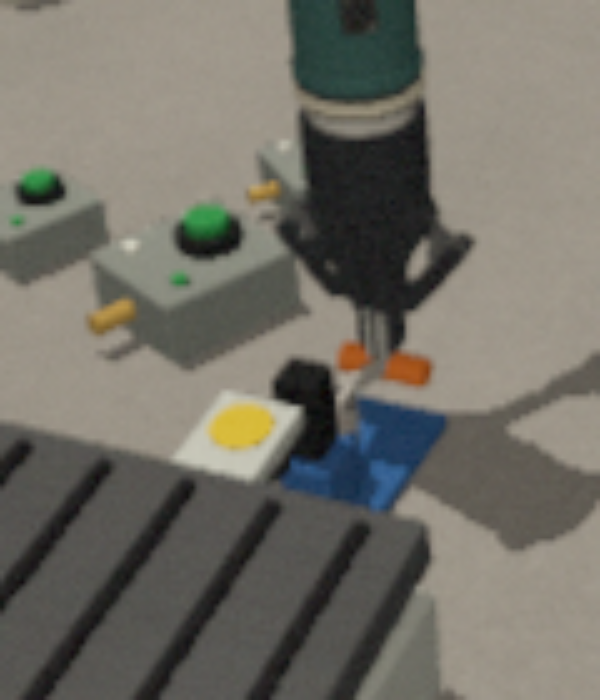

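The bar is at its stop (28 N) and the lid is clearly raised. I'll estimate the pad height, then let the handle rise fully.

```bash
python3 -c "
from h import *
for z in(.0945,.105,.11,.115,.12):print(z,proj('scene',(.6745,-.0568,z)))
"
```

```text
0.0945 [189.8385722  210.78395804]
0.105 [189.40935649 207.81927484]
0.11 [189.20305623 206.39431555]
0.115 [188.99550723 204.96073095]
0.12 [188.78669812 203.51844249]
```

Emit:
arm_command(slide=[[0, 0, -0.008], [0, 0, -0.01], [0, 0, -0.012], [0, 0, -0.012], [0, 0, -0.012], [0, 0, -0.012], [0, 0, -0.012], [0, 0, -0.008]], angular=[[0, 0, 0], [0, 0, 0], [0, 0, 0], [0, 0, 0], [0, 0, 0], [0, 0, 0], [0, 0, 0], [0, 0, 0]], hand=[0, 0, 0, 0, 0, 0, 0, 0])

```text
time: 20.15
tool_pos: [0.5092, -0.083, 0.1535]
tcp_rot: [0.264, -3.123, -0.003]
wrist_force: [0.4, -0.2, 0.3]
width: 0.003
```

```bash
python3 -c "
from h import *
im=bot.read_camera('scene');cv2.imwrite('pics/h5.png',cv2.resize(im[120:260,140:260],None,fx=5,fy=5)[:,:,::-1])
plan((.508,-.082,.125),99.6)
b=[x for x in blobs(im,(22,120,120),(32,255,255),12)[0] if 175<x[0][0]<210];print(b)
for c,s in blobs(im,(2,150,60),(15,255,255),30)[0]:
  if 200<c[0]<235: print(c,s,onz('scene',c,.0965))
"
```

```text
t 20.2 pos [ 0.5101 -0.0831  0.1548] d [0.0017 0.0014 0.0298] turn [ 0.113  -0.3172  0.0701] F [1.0284 0.0888 1.9133] w 0.004 psi 99.6
[(array([189.6, 211.3]), [184, 208, 12, 8, 76])]
[215.6 179.2] [207, 176, 18, 8, 87] [ 0.5106 -0.0822  0.0965]
```

View pics/h5.png

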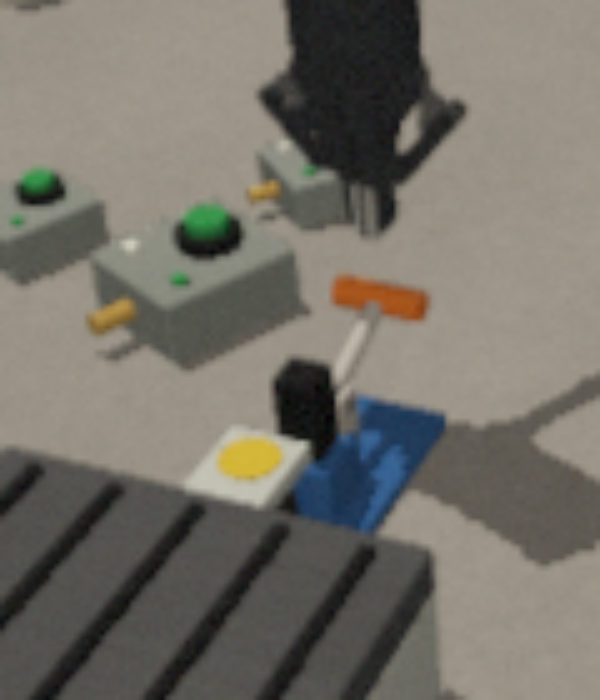

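The lid is shut again (disc back at (189.6,211.3)), the handle is up and the jack unmoved. While raised, the disc was at about 0.115 m, so the pad was near 95 mm. Now the final press, in two calls.

Emit:
arm_command(slide=[[-0.001, -0.001, 0.005], [0, 0, 0.008], [0, 0, 0.01], [0, 0, 0.01], [0, 0, 0.01], [0, 0, 0.01], [0, 0, 0.01], [0, 0, 0.008]], angular=[[0, 0, 0], [0, 0, 0], [0, 0, 0], [0, 0, 0], [0, 0, 0], [0, 0, 0], [0, 0, 0], [0, 0, 0]], hand=[0, 0, 0, 0, 0, 0, 0, 0])

```text
time: 21.0
tool_pos: [0.5077, -0.0842, 0.0767]
tcp_rot: [0.265, -3.118, -0.003]
wrist_force: [-0.3, 0.6, 7.3]
width: 0.005
```

Emit:
arm_command(slide=[[0, 0, 0.004], [0, 0, 0.004], [0, 0, 0.003], [0, 0, 0.003], [0, 0, 0.003], [0, 0, 0.002], [0, 0, 0.002], [0, 0, 0.002]], angular=[[0, 0, 0], [0, 0, 0], [0, 0, 0], [0, 0, 0], [0, 0, 0], [0, 0, 0], [0, 0, 0], [0, 0, 0]], hand=[0, 0, 0, 0, 0, 0, 0, 0])

```text
time: 21.8
tool_pos: [0.5095, -0.084, 0.0635]
tcp_rot: [0.264, -3.115, -0.006]
wrist_force: [-8.1, 1.3, 20.2]
width: 0.004
```

```bash
python3 -c "
from h import *
plan((.508,-.082,.065),99.6)
im=bot.read_camera('scene');cv2.imwrite('pics/f1.png',im[:,:,::-1]);cv2.imwrite('pics/f1c.png',cv2.resize(im[120:260,140:260],None,fx=5,fy=5)[:,:,::-1])
b=[x for x in blobs(im,(22,120,120),(32,255,255),12)[0]];print(b)
print(blobs(im,(0,200,80),(2,255,255),12)[0])
plan((.508,-.082,.065),99.6)
"
```

```text
t 21.8 pos [ 0.5095 -0.084   0.0635] d [ 0.0011  0.0023 -0.0015] turn [ 0.278  -0.853   0.0839] F [-8.1151  1.2937 20.2388] w 0.004 psi 99.6
[(array([105.2, 204.3]), [91, 194, 29, 22, 394]), (array([188., 205.]), [182, 201, 13, 9, 84])]
[(array([332.2, 268.5]), [321, 259, 23, 21, 357])]
t 21.85 pos [ 0.5095 -0.084   0.0634] d [ 0.0011  0.0023 -0.0016] turn [ 0.2766 -0.8544  0.0835] F [-8.3675  1.2381 20.1184] w 0.002 psi 99.6
```

View pics/f1c.png

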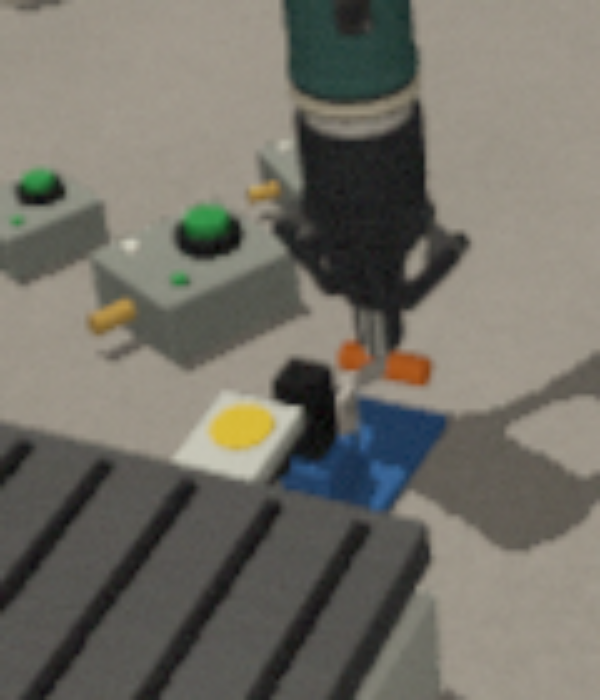

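The bar is held at its stop, steady at 20 N. The disc at (188,205) is again near 0.115 m, so the lid is up. The button is up, and tape and jar have not moved. I'll hand in.

```bash
python3 -c "
from h import *
print(bot.finish_job());plan((.508,-.082,.065),99.6)"
```

```text
the job is handed in; nothing more can be done
None
the job is handed in; nothing more can be done
```

I did the whole job and handed it in at about 22 s, with the handle still held fully down. `finish_job()` reports no verdict, so what follows are my own last checks.

- **Vent:** I pressed the green button on the largest console until the tool stopped moving at about 16 N. A picture afterwards showed the button back up.
- **Jack placement:** The jack is flat on the bench with its saddle under the lift pad, and I let go of it. My measurements disagreed by a few mm: the saddle is about 2–9 mm short of the pad along the jack and about 3 mm off to the side. All are within the 12 mm limit, so I did not re-grip it to correct this.
- **Priming pump:** I pressed the bar to its stop at about 28 N and the pad rose to about 95 mm. After I let the handle rise, the lid closed, with the pad marker back at its starting pixel.
- **Final hold:** The bar is at its stop with a steady push of about 20 N and the pad is at about 95 mm. The button is up, and the tape and jar had not moved in the last picture. I did not re-measure the steel weight; the arm only came near it while picking up the jack. The robot was never seen near the lid.

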